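# File two specimen mounts by size and shut the case

### The job

Put the two black specimen mounts from the pale grey mat away in the specimen case, each standing polished face up on the floor of the row for its size: the larger (40 mm) in the free place of the orange-ribbed row, the smaller (30 mm) in the free place of the green-ribbed row. When both are in, swing the case's lid down fully shut without slamming it. Leave the mounts already filed standing in their rows and the other things on the bench where they are.

Things in the scene. Friction and masses are not known exactly. Their poses are not given: they have to be found in the camera images.
- case: white open-topped case fixed to the bench, 174 (x) x 260 (y) x 42 mm high, walls and floor 5 mm; lid hinged on top of its far (+x) long wall. Origin: centre of the underside; x points from front wall to hinge wall, y along the rows. Two row strips lie side by side on its floor, centred 34 mm either side of the middle; which is in front varies
- row_large: row for the 40 mm mounts: grey strip, 246 mm long (y), two ORANGE ribs 4 mm thick, 44 mm apart inside. Origin: centre of its underside, 5 mm above the bench; its floor is 4 mm and its rib tops 10 mm above the origin. Three places, at about y = -70, 0, +70 mm, x = 0; two are taken
- row_small: row strip for the 30 mm mounts: same as the other but with two GREEN ribs, 34 mm apart inside
- large_gap: flat yellow dot, 16 mm, printed on the floor of the orange row at its free place (its centre, at floor height: where the underside of a filed mount goes)
- small_gap: flat yellow dot, 16 mm, printed on the floor of the green row at its free place (as above)
- lid (a joint): lid angle, rad: 0 shut flat on the rim, about 1.8 open, leaning a little away from the robot; stop at 2.0. Clear pane in a blue frame, 260 mm wide, 186 from hinge to free edge (shut, it overhangs the front wall by 12), 8 thick, no knob. The hinge is stiff: the lid stays where it is left; 2 to 3 N at its free edge moves it
- lid_hinge (a point): middle of the hinge line, top of the case's far wall (42 mm above the bench), on the underside of the shut lid
- lid_edge (a point): middle of the lid's free edge, mid-thickness; moves with the lid
- large_mount: black round specimen mount, a plain upright cylinder 40 mm in diameter and 25 mm tall with a bright rectangle of polished steel in its top face; it stands on the pale grey mat. Origin: centre of its underside
- small_mount: black round specimen mount, a plain upright cylinder 30 mm in diameter and 25 mm tall with a bright rectangle of polished steel in its top face; it stands on the pale grey mat. Origin: centre of its underside
- mat: flat pale grey drying mat, 150 x 210 x 3 mm, fixed to the bench; origin: centre of its underside
- large_filed1: mount like the others, 40 mm, already filed in its row; origin: centre of its underside
- large_filed2: mount like the others, 40 mm, already filed in its row; origin: centre of its underside
- small_filed1: mount like the others, 30 mm, already filed in its row; origin: centre of its underside
- small_filed2: mount like the others, 30 mm, already filed in its row; origin: centre of its underside
- beaker: bystander: clear glass beaker, 68 mm wide at the rim, 95 tall; origin: centre of its underside
- bottle: bystander: white bottle, red cap, 60 mm diameter, 150 tall; origin: centre of its underside
- jar: bystander: white jar, blue cap, 56 mm diameter, 45 tall; origin: centre of its underside
- mouse: bystander: black computer mouse, 105 x 62 x 30 mm; origin: centre of its underside

How it is judged:
On the way, in this order (a step that is already met when the one before it is completed fails the run):
1. with the lid still open, both mounts stand in their own rows, let go (x of large_mount in the frame of row_large between -0.005 and 0.005 m and y of large_mount in the frame of row_large between -0.11 and 0.11 m and z of large_mount in the frame of row_large between 0.001 and 0.007 m and angle between each of large_mount, small_mount's own z axis and vertical below 0.12 rad and x of small_mount in the frame of row_small between -0.005 and 0.005 m and y of small_mount in the frame of row_small between -0.11 and 0.11 m and z of small_mount in the frame of row_small between 0.001 and 0.007 m and linear speed of each of large_mount, small_mount below 0.02 m/s and contact force between each of large_mount, small_mount and the fingers below 0.2 N and value of joint lid above 1 rad), for 0.2 s.
2. the lid is fully shut (value of joint lid below 0.04 rad), for 0.2 s.
At the end, for the whole second after the job is handed in: 40 mm mount in the orange row, 30 mm mount in the green row, released, at rest; they and the four filed mounts each within 5 mm of their row's centre line, 110 mm of its middle and 3 mm of its floor height, face up within 0.12 rad. Lid shut within 0.04 rad, at rest (x of large_mount in the frame of row_large between -0.005 and 0.005 m and y of large_mount in the frame of row_large between -0.11 and 0.11 m and z of large_mount in the frame of row_large between 0.001 and 0.007 m and angle between each of large_mount, small_mount, large_filed1, large_filed2, small_filed1, small_filed2's own z axis and vertical below 0.12 rad and x of small_mount in the frame of row_small between -0.005 and 0.005 m and y of small_mount in the frame of row_small between -0.11 and 0.11 m and z of small_mount in the frame of row_small between 0.001 and 0.007 m and linear speed of each of large_mount, small_mount below 0.02 m/s and contact force between each of large_mount, small_mount and the fingers below 0.2 N and x of large_filed1 in the frame of row_large between -0.005 and 0.005 m and y of large_filed1 in the frame of row_large between -0.11 and 0.11 m and z of large_filed1 in the frame of row_large between 0.001 and 0.007 m and x of large_filed2 in the frame of row_large between -0.005 and 0.005 m and y of large_filed2 in the frame of row_large between -0.11 and 0.11 m and z of large_filed2 in the frame of row_large between 0.001 and 0.007 m and x of small_filed1 in the frame of row_small between -0.005 and 0.005 m and y of small_filed1 in the frame of row_small between -0.11 and 0.11 m and z of small_filed1 in the frame of row_small between 0.001 and 0.007 m and x of small_filed2 in the frame of row_small between -0.005 and 0.005 m and y of small_filed2 in the frame of row_small between -0.11 and 0.11 m and z of small_filed2 in the frame of row_small between 0.001 and 0.007 m and value of joint lid below 0.04 rad and velocity of joint lid between -0.05 and 0.05 rad/s); the robot touches nothing.
It fails at once if the lid is slammed (swings shut faster than 4 rad/s) (velocity of joint lid below -4 rad/s).
It fails at once if the beaker, bottle, jar or mouse is moved by more than 40 mm (distance of any of beaker, bottle, jar, mouse from where it was at the start of the episode above 0.04 m).
It also fails if it takes over 72 s, if anything falls off the work surface, if the arm or the gripper's body presses on something with over 40 N, if the wrist force passes 120 N, or if a joint passes its speed limit or range.

### The arm

A 7-joint arm with a two-finger parallel gripper is mounted at the origin on the work surface. World frame = base frame: x ahead of the robot, y to its left, z up, the work surface at z = 0. Lengths are in m, angles in rad, forces in N, time in s.
With the tool pointing down it reaches from about 0.425 to 0.825 m from the base axis. Payload 3.6 kg.
Tool frame: the origin (TCP) lies where the fingers leave the gripper's body, on its centre line; the fingertips stand 73 mm ahead of it and the grasp point (between the pads) lies 54 mm ahead of it; z points along the fingers, y is the line along which they close (so a half turn about z gives the same grasp; the last joint's range is limited). The gripper opens to 85 mm and grips with 20 to 120 N. Pads are 22 mm wide; open, the fingers measure 114 mm over their backs; the gripper's body (76 mm by 85 mm) begins 54 mm behind the grasp point. The pads swing forward as they close: fully open they stand 13 mm farther back than shut.
Start: joints at [1.183, 0.615, -0.013, 1.423, 0.008, 1.103, -0.04], TCP at [0.23, -0.608, 0.304] pointing down, gripper open.
Joint ranges: [-3.12, 3.12], [-0.3, 2.06], [-1.34, 1.32], [0.26, 2.42], [-1.36, 4.5], [0.01, 1.98], [-2.84, 2.84]. Speed limits (rad/s): [2.79, 2.79, 3.14, 3.14, 3.14, 3.14, 3.14].

### API

Orientations are given as a unit quaternion [x, y, z, w].
In Python, from station import arm, snapshot, camera_info, ticket gives the robot as it stands. Calls block until the motion is done:
- arm.movep(position, orientation): joint-space move of the TCP to a pose.
- arm.line_to(position, velocity=0.15, ori=None): straight line of the TCP; ori=None keeps the orientation; velocity is the mean speed in m/s.
- arm.move_j(angles): joint-space move.
- arm.move_gripper(opening, effort=None): opening from 0.0 (shut) to 1.0 (fully open); effort is the grip in N (None keeps the last); returns when the fingers have stopped.
- arm.pause(seconds).
- arm.ik(position, orientation): joint angles nearest the present ones, or None.
- snapshot(name): name is "scene" or "top" or "wrist"; returns the picture (384x512x3 uint8, blue, green, red); there is no depth.
- camera_info(name): a dict with "fx", "fy", "cx", "cy" (pixels), "R" (3x3) and "t" (3): a world point X has camera coordinates R X + t; the wrist camera has in their place "T_tool_cam" (4x4, takes a point from camera to tool coordinates, whose origin is the TCP and whose axes are the flange's). Camera axes: x right, y down, z forward; pixel columns grow to the right and rows downward; lengths in m; the calibration is good to about 2 mm. The wrist camera is an equidistant fisheye: a pixel r from the principal point sees the ray r / f radians off the axis. A picture is of the moment at which its call begins: read the wrist's pose just before it. camera_info takes no time and is no camera call.
A pose or a line that the arm cannot do raises arm.MotionError and nothing moves.
- ticket.finish_job(): hands the job in; it is judged then, once.
Readings, each from a call of its own:
- arm.read_time(): time.
- arm.read_joint_positions(): joint angles.
- arm.read_dq(): joint speeds.
- arm.read_effort(): joint torques, N m.
- arm.read_tool_pos(): TCP position.
- arm.read_eef_rot(): TCP orientation.
- arm.read_ft_force(): force on the tool from outside, world axes, zero at the start.
- arm.read_wrist_torque(): the same for the moment, N m.
- arm.read_opening(): opening from 0.0 (shut) to 1.0 (fully open).
- arm.read_finger_force(): force on a finger pad.
Only numpy, scipy, OpenCV 4.12 (cv2) and the standard library are available. Lean on these libraries where they do the work, as an engineer would, in place of code of your own. Each camera call takes 0.05 s, during which the arm holds its last target. There are 200 camera calls.

## Working session

There is one attempt and no reset: what is moved stays moved. The work goes in short steps, each a Python script; the robot and the scene stay as the last script left them, time stands still between calls to the robot, and variables do not carry over. Pictures are saved under pics/ and viewed, at most 10 in all, crops included, and the job is handed in when it is done.

```bash
mkdir -p pics; ls
python3 - <<'E'
from station import arm, snapshot, camera_info
import cv2
for n in ("scene","top"):
    cv2.imwrite(f"pics/{n}0.png",cv2.resize(snapshot(n),(800,600),interpolation=cv2.INTER_CUBIC)); print(n,camera_info(n))
print(camera_info("wrist"),arm.read_time(),arm.read_eef_rot())
E
```

```text
pics
scene {'fx': 371.5211731766684, 'fy': 371.5211731766684, 'cx': 251.81540725721226, 'cy': 197.01842546653512, 'R': array([[-0.83970709,  0.54292499,  0.01115556],
       [ 0.38664738,  0.61217483, -0.68974327],
       [-0.38130802, -0.57486905, -0.72396808]]), 't': array([ 0.45481932, -0.17430643,  1.3387721 ])}
top {'fx': 497.07480885885843, 'fy': 497.07480885885843, 'cx': 255.8526581667048, 'cy': 190.57310014724524, 'R': array([[-0.02041888, -0.99970933, -0.01281866],
       [-0.98021614,  0.02254216, -0.19664222],
       [ 0.19687403,  0.00854984, -0.98039151]]), 't': array([0.02328487, 0.54385992, 1.44767626])}
{'fx': 297.3186396354542, 'fy': 297.3186396354542, 'cx': 256.1230493648506, 'cy': 193.79782077178763, 'T_tool_cam': array([[-1.80028387e-04, -9.51348970e-01, -3.08115408e-01,
         7.86090161e-02],
       [ 9.99999814e-01, -3.50780566e-04,  4.98794844e-04,
         1.38062758e-03],
       [-5.82608858e-04, -3.08115261e-01,  9.51348856e-01,
        -6.84348098e-02],
       [ 0.00000000e+00,  0.00000000e+00,  0.00000000e+00,
         1.00000000e+00]])} 0.1 [ 9.83678360e-01  1.79931838e-01 -2.40201423e-04 -1.16648313e-03]
```

View pics/top0.png

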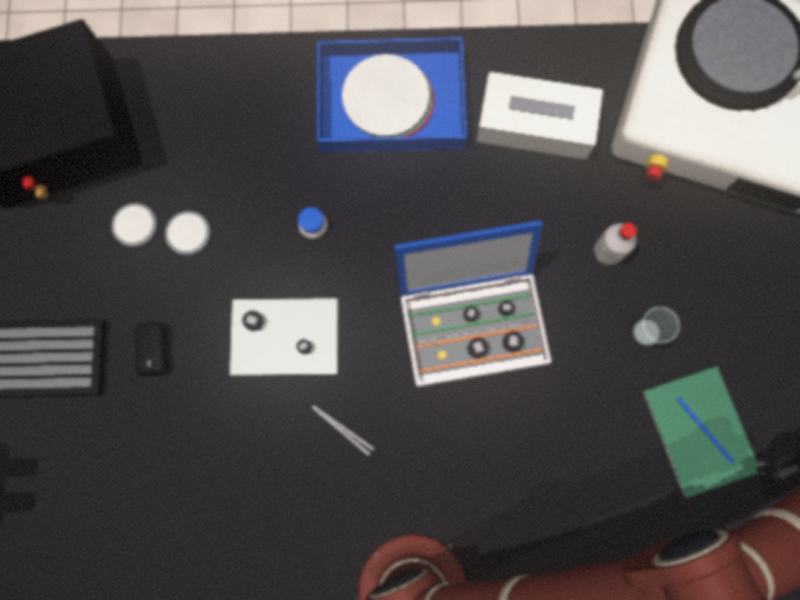

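View pics/scene0.png

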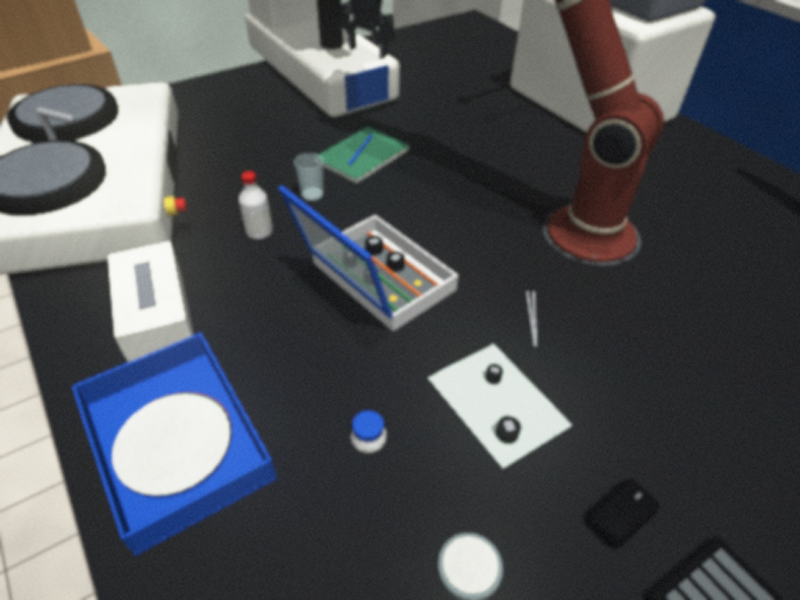

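The top view shows the large mount near (253,320), the small mount near (304,346), the green dot at (436,321) and the orange dot at (442,355). The orange row is in front and both gaps are at the left (+y) end. In the scene view the lid is open and leaning back, with nothing close to the case's left side. I'll convert these to rough positions, then take wrist close-ups.

```bash
cat > h.py <<'E'
import numpy as np, cv2
from scipy.spatial.transform import Rotation as Rot
from station import arm, snapshot, camera_info, ticket
def pin(name,u,v,z):
    c=camera_info(name); d=c["R"].T@np.array([(u-c["cx"])/c["fx"],(v-c["cy"])/c["fy"],1]); o=-c["R"].T@c["t"]
    return o+d*(z-o[2])/d[2]
def top8(u,v,z): return pin("top",(u+.5)*.64-.5,(v+.5)*.64-.5,z)
def wray(u,v,z,p,q):
    c=camera_info("wrist"); a=np.array([(u-c["cx"])/c["fx"],(v-c["cy"])/c["fy"]]); r=np.hypot(*a)
    d=np.r_[a/r*np.sin(r),np.cos(r)]; T=c["T_tool_cam"]; R=Rot.from_quat(q).as_matrix()
    o=R@T[:3,3]+p; d=R@T[:3,:3]@d
    return o+d*(z-o[2])/d[2]
def quat(a): return [np.cos(a/2),np.sin(a/2),0,0]   # tool down, tool x at world angle a
def shot(fn):
    p,q=np.array(arm.read_tool_pos()),np.array(arm.read_eef_rot()); im=snapshot("wrist")
    np.savez(f"pics/{fn}.npz",p=p,q=q); cv2.imwrite(f"pics/{fn}.png",cv2.resize(im,(800,600),interpolation=cv2.INTER_CUBIC))
def w8(fn,u,v,z):
    f=np.load(f"pics/{fn}.npz"); return wray((u+.5)*.64-.5,(v+.5)*.64-.5,z,f["p"],f["q"])
E
python3 - <<'E'
from h import *
np.set_printoptions(precision=4,suppress=True)
for n,u,v,z in [("L",253,320,.028),("S",304,346,.028),("gdot",436,321,.009),("odot",442,355,.009),("fl",415,384,.042),("fr",550,362,.042),("hl",402,294,.042),("hr",535,277,.042),("lidL",396,246,.225),("lidR",541,224,.225),("jar",312,217,.045),("bottlecap",628,230,.15),("matTL",231,298,.003),("matBR",338,375,.003)]: print(n,top8(u,v,z))
j0=arm.read_joint_positions()
for a in (1.4,1.57,1.75,-1.4,-1.57,-1.75,0,3.1):
    for p in ([.55,-.05,.2],[.5,.25,.2],[.72,-.1,.3]): print(a,p,np.round(arm.ik(p,quat(a)),2) if arm.ik(p,quat(a)) is not None else None)
E
```

```text
L [0.5122 0.301  0.028 ]
S [0.4586 0.2006 0.028 ]
gdot [ 0.5053 -0.0583  0.009 ]
odot [ 0.4374 -0.0681  0.009 ]
fl [ 0.3789 -0.0135  0.042 ]
fr [ 0.4153 -0.2727  0.042 ]
hl [0.5547 0.0076 0.042 ]
hr [ 0.5826 -0.2532  0.042 ]
lidL [0.6021 0.0151 0.225 ]
lidR [ 0.6356 -0.2377  0.225 ]
jar [0.7146 0.1834 0.045 ]
bottlecap [ 0.6426 -0.4097  0.15  ]
matTL [0.5624 0.3511 0.003 ]
matBR [0.4032 0.1369 0.003 ]
1.4 [0.55, -0.05, 0.2] [ 0.28  0.61 -0.35  1.82  0.29  0.76 -0.4 ]
1.4 [0.5, 0.25, 0.2] [-0.12  0.67 -0.61  1.8   0.5   0.83 -1.15]
1.4 [0.72, -0.1, 0.3] [ 0.28  0.77 -0.36  1.15  0.26  1.26 -0.24]
1.57 [0.55, -0.05, 0.2] [ 0.3   0.62 -0.39  1.82  0.32  0.76 -0.26]
1.57 [0.5, 0.25, 0.2] [-0.1   0.68 -0.65  1.8   0.53  0.85 -1.01]
1.57 [0.72, -0.1, 0.3] [ 0.29  0.78 -0.4   1.15  0.29  1.27 -0.09]
1.75 [0.55, -0.05, 0.2] [ 0.32  0.62 -0.43  1.82  0.35  0.77 -0.11]
1.75 [0.5, 0.25, 0.2] [-0.07  0.69 -0.69  1.8   0.57  0.86 -0.86]
1.75 [0.72, -0.1, 0.3] [ 0.31  0.78 -0.44  1.15  0.32  1.27  0.07]
-1.4 [0.55, -0.05, 0.2] [-0.19  0.62  0.38  1.84 -0.32  0.75 -2.61]
-1.4 [0.5, 0.25, 0.2] [ 0.1
[... 203 characters left out ...]
4  0.88 -1.15  1.79  0.91  1.11  1.8 ]
-1.57 [0.72, -0.1, 0.3] [-0.1   0.78  0.45  1.17 -0.33  1.26 -2.8 ]
-1.75 [0.55, -0.05, 0.2] [ 0.7   0.87 -1.15  1.81  0.9   1.1   2.17]
-1.75 [0.5, 0.25, 0.2] [ 0.14  0.88 -1.15  1.79  0.91  1.11  1.62]
-1.75 [0.72, -0.1, 0.3] [ 0.55  0.97 -1.15  1.14  0.86  1.5   2.53]
0 [0.55, -0.05, 0.2] [ 0.05  0.59  0.01  1.83 -0.    0.72 -1.51]
0 [0.5, 0.25, 0.2] [-0.39  0.6  -0.17  1.81  0.14  0.74 -2.21]
0 [0.72, -0.1, 0.3] [ 0.11  0.75 -0.01  1.16  0.01  1.23 -1.47]
3.1 [0.55, -0.05, 0.2] [ 0.49  0.69 -0.71  1.82  0.58  0.86  1.03]
3.1 [0.5, 0.25, 0.2] [ 0.01  0.75 -0.86  1.8   0.7   0.93  0.38]
3.1 [0.72, -0.1, 0.3] [ 0.43  0.84 -0.74  1.14  0.55  1.34  1.28]
```

Run:
```python
from h import *
q=quat(1.71)
for p in ([.4374,-.0681,.075],[.4374,-.0681,.16],[.5053,-.0583,.075],[.4586,.2006,.07],[.51,.3,.07]): assert arm.ik(p,q) is not None,p
arm.movep([.48,-.06,.30],q); arm.line_to([.48,-.06,.19],.2); arm.pause(.2); shot("case")
arm.line_to([.48,-.06,.22],.2); arm.movep([.485,.25,.19],q); arm.pause(.2); shot("mat"); print(arm.read_time())
```

```text
4.95
```

View pics/case.png

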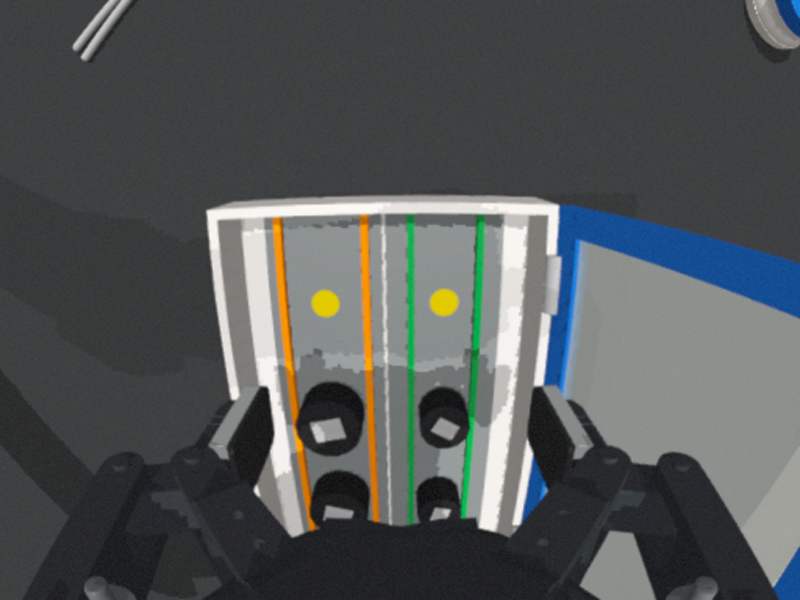

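View pics/mat.png

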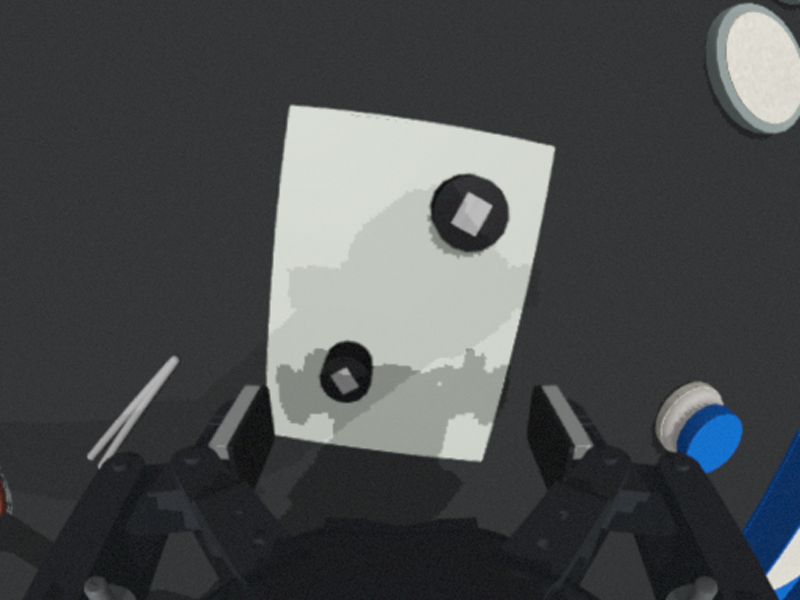

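Wrist view of the case: orange dot at (325,303), green dot at (444,302), ribs running straight down the image, filed mounts all at the far (−y) end. Wrist view of the mat: large mount's top face centred at about (470,212), small mount's at about (346,376).

Run:
```python
from h import *
np.set_printoptions(precision=4,suppress=True)
P={}
for f,n,u,v,z in [("case","odot",325,303,.009),("case","gdot",444,302,.009),("case","o1",278,225,.015),("case","o1b",291,390,.015),("case","o2",364,225,.015),("case","o2b",371,390,.015),
 ("case","g1",410.5,225,.015),("case","g1b",411,390,.015),("case","g2",481,225,.015),("case","g2b",472,390,.015),("case","cl",210,213,.042),("case","cr",556,208,.042),("mat","L",470,212,.028),("mat","S",346,376,.028),("mat","m1",290,106,.003),("mat","m2",554,147,.003),("mat","m3",274,434,.003)]:
    P[n]=w8(f,u,v,z)[:2]; print(n,P[n])
for n in ("o1","o2","g1","g2"): d=P[n]-P[n+"b"]; print(n,"yaw",np.arctan2(-d[0],d[1]))
d=P["cr"]-P["cl"]; print("wall yaw",np.arctan2(d[1],d[0]),np.hypot(*d)); d=P["gdot"]-P["odot"]; print("dots",np.arctan2(d[1],d[0]),np.hypot(*d))
c,s=np.cos(.135),np.sin(.135)
for n in P: print(n,"in case axes",c*P[n][0]+s*P[n][1],-s*P[n][0]+c*P[n][1])
```

```text
odot [ 0.439  -0.0698]
gdot [ 0.5062 -0.0599]
o1 [ 0.4096 -0.0271]
o1b [ 0.4231 -0.1262]
o2 [ 0.4563 -0.0215]
o2b [ 0.4716 -0.1185]
g1 [ 0.4807 -0.0182]
g1b [ 0.4952 -0.1151]
g2 [ 0.5181 -0.0126]
g2b [ 0.5317 -0.1106]
cl [ 0.3803 -0.0198]
cr [0.5483 0.0052]
L [0.5134 0.3029]
S [0.4612 0.2043]
m1 [0.4114 0.3467]
m2 [0.5591 0.3452]
m3 [0.4145 0.1391]
o1 yaw 0.1354664551822908
o2 yaw 0.1564096305541195
g1 yaw 0.14858713525378123
g2 yaw 0.13855593756175166
wall yaw 0.14771011031210388 0.1698773578001743
dots 0.14680036300278929 0.06791004522697504
odot in case axes 0.4255882181769178 -0.12824641973452053
gdot in case axes 0.49349353527051737 -0.12744507514728945
o1 in case axes 0.40225818656044615 -0.08196969632194957
o1b in case axes 0.4023048647448038 -0.18203971964760537
o2 in case axes 0.4492207402368369 -0.08271914026499931
o2b in case axes 0.45132254497992463 -0.18087513560632335
g1 in case axes 0.47388489342101536 -0.08271551177819678
g1b in case axes 0.47521691645113245 -0.18074508430135972
g2 in case axes 0.5116519536765075 -0.08217132110499496
g2b in case axes 0.5120037856856454 -0.18111302637711751
cl in case axes 0.3741419904875561 -0.07083356320835157
cr in case axes 0.5440056268918341 -0.06867446138498082
L in case axes 0.5494681049327059 0.2310350679578973
S in case axes 0.4844571194852915 0.14040299185458305
m1 in case axes 0.45428220540425884 0.28821399523122565
m2 in case axes 0.6004899440011934 0.26683234444073795
m3 in case axes 0.42949549527391484 0.08204606653521807
```

```bash
cat >> h.py <<'E'
A=np.pi/2+.145; Q=quat(A)
cx=np.array([np.cos(.145),np.sin(.145)]); cy=np.array([-cx[1],cx[0]])
def pick(xy,w):
    arm.movep([*xy,.13],Q); arm.move_gripper((w+.025)/.085); arm.line_to([*xy,.083],.15)
    arm.move_gripper(0.0,30); print("grip",arm.read_opening()*85,arm.read_finger_force())
    arm.line_to([*xy,.15],.2); print("lift",arm.read_opening()*85,arm.read_finger_force(),arm.read_ft_force())
E
python3 - <<'E'
from h import *
pick((.5134,.3029),.040)
arm.movep([.439,-.0698,.15],Q); arm.line_to([.439,-.0698,.125],.15); arm.pause(.2); print(arm.read_tool_pos(),arm.read_ft_force()); shot("held"); print(arm.read_time())
E
```

```text
grip 37.70366467475667 30.44001817703247
lift 37.6542130343581 30.21150827407837 [ 0.11557122  0.37257735 -1.86800905]
[ 0.43950915 -0.06948504  0.12561134] [-0.37655154  0.59013835 -0.3111114 ]
9.0167
```

View pics/held.png

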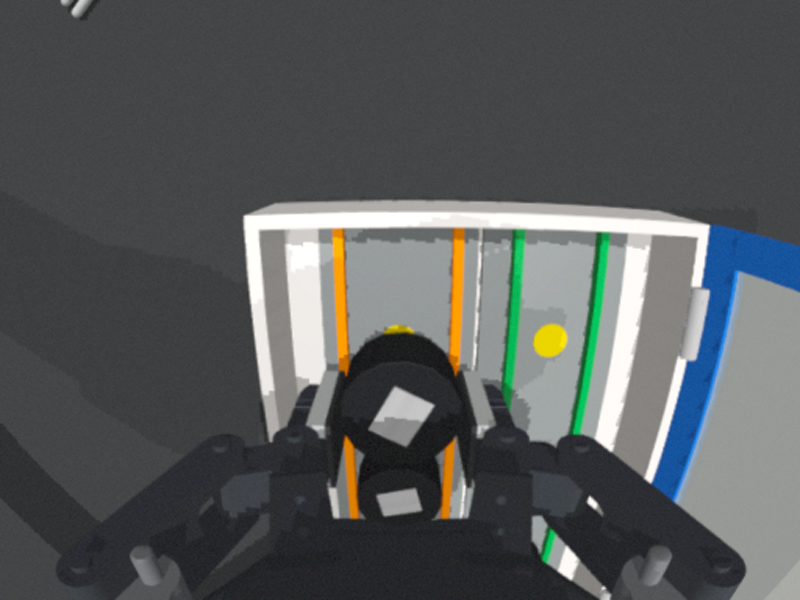

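The mount is held centred at about u=401.5. The orange ribs' centre sits at u≈399–400 (339/459 at v=230, 344/456 at v=360), and the yellow dot shows just beyond it. I'll put a number on the residual and place it.

```bash
cat >> h.py <<'E'
def place(xy,w):
    f0=np.array(arm.read_ft_force())
    arm.line_to([*xy,.100],.12)
    z=.100
    while z>.0885:
        z-=.0015; arm.line_to([*xy,z],.05); f=np.array(arm.read_ft_force())-f0
        if f[2]>6: break
    print("down",arm.read_tool_pos(),f)
    arm.move_gripper((w+.012)/.085); arm.pause(.2); print("open",arm.read_opening()*85,arm.read_finger_force())
    arm.line_to([*xy,.16],.15)
E
python3 - <<'E'
from h import *
f=np.load("pics/held.npz"); t=lambda u,v,z: (w8("held",u,v,z)[:2]-f["p"][:2])@cx
zt=f["p"][2]-.08+.025
print("mount",t(340,405,zt)*1e3,t(463,405,zt)*1e3)
for v,l,r in((235,339,458.5),(350,344,456.5)): print("ribs",t(l,v,.015)*1e3,t(r,v,.015)*1e3)
print("gdot", (w8("held",550,340,.009)[:2]),"green", t(518,240,.015)*1e3,t(603,240,.015)*1e3)
E
```

```text
mount -18.501150685201335 19.371864782539415
ribs -23.94020967820836 22.84126227115537
ribs -23.701709294093835 23.820015064674074
gdot [ 0.50574411 -0.05967489] green 46.98126343027421 84.42991707212755
```

Run:
```python
from h import *
place(np.array([.439,-.0698])-.0008*cx,.040)
print(arm.read_time())
pick((.4612,.2043),.030)
g=np.array([.5060,-.0598])-.0008*cx
arm.movep([*g,.15],Q); arm.line_to([*g,.125],.15); arm.pause(.2); print(arm.read_tool_pos()); shot("held2"); print(arm.read_time())
```

```text
down [ 0.43827422 -0.06992595  0.09027616] [-1.56720124  1.12568209  8.11460409]
open 51.63816901385299 0.0
12.2333
grip 27.622852758573575 29.60825353860855
lift 27.18454775295166 29.615693986415863 [0.24988796 0.05802716 1.37682757]
[ 0.50572248 -0.05932448  0.12576048]
16.4417
```

View pics/held2.png

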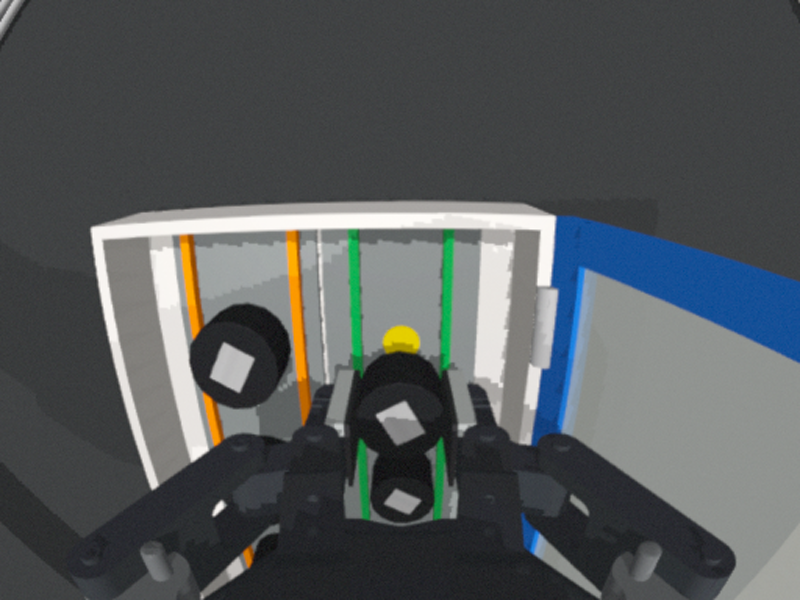

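The large mount stands in the orange row. The small mount (edges at 355/447, centre 401) lines up with the green ribs (354/447.5 and 358/444.5, centre 401), so I'll lower it and take one check shot.

Run:
```python
from h import *
g=np.array([.5060,-.0598])-.0008*cx
place(g,.030); arm.pause(.1)
arm.line_to([.46,-.03,.20],.25); arm.pause(.2); shot("both"); print(arm.read_time(),arm.read_tool_pos())
cv2.imwrite("pics/scene1.png",cv2.resize(snapshot("scene")[100:230,160:310],None,fx=4.5,fy=4.5,interpolation=cv2.INTER_CUBIC))
# lid path feasibility: closing axis along case y
hinge=(w8("case",556,208,.042)[:2]*0+top8(402,294,.042)[:2]+top8(535,277,.042)[:2])/2
odot,gdot=np.array([.4382,-.0699]),np.array([.5054,-.0595])
mid=(odot+gdot)/2; ctr=mid-.07*cy; print("case centre",ctr,"hinge",ctr+.087*cx,"top est",hinge)
for a in (.145,.145+np.pi,.145+np.pi/2):
    for off,z in ((.087+.07,.36),(.087+.07,.26),(.0,.27),(-.075,.12)):
        q=arm.ik([*(ctr+off*cx),z],quat(a)); print(round(a,2),off,z,None if q is None else np.round(q,2))
```

```text
down [ 0.50536545 -0.05982071  0.08999863] [-3.75655073  0.53396014 16.39155502]
open 42.24295441355193 0.0
20.6917 [ 0.46032129 -0.03060615  0.1992107 ]
case centre [ 0.48191447 -0.13396541] hinge [ 0.56800148 -0.12139457] top est [ 0.56862321 -0.12276853]
0.14 0.157 0.36 [ 0.2   0.57 -0.12  1.34  0.07  1.23 -1.34]
0.14 0.157 0.26 [ 0.17  0.65 -0.06  1.49  0.04  1.   -1.32]
0.14 0.0 0.27 [ 0.3   0.43 -0.11  1.89  0.06  0.83 -1.26]
0.14 -0.075 0.12 [ 0.34  0.61 -0.07  2.21  0.12  0.32 -1.26]
3.29 0.157 0.36 [ 0.65  0.75 -1.05  1.33  0.65  1.42  1.34]
3.29 0.157 0.26 [ 0.64  0.84 -1.    1.47  0.72  1.23  1.27]
3.29 0.0 0.27 [ 0.9   0.63 -1.06  1.88  0.64  1.03  1.28]
3.29 -0.075 0.12 [ 0.82  0.74 -0.8   2.2   0.99  0.62  0.99]
1.72 0.157 0.36 [ 0.47  0.63 -0.61  1.33  0.36  1.29 -0.01]
1.72 0.157 0.26 [ 0.44  0.7  -0.55  1.48  0.4   1.07 -0.05]
1.72 0.0 0.27 [ 0.64  0.48 -0.6   1.88  0.35  0.88  0.01]
1.72 -0.075 0.12 [ 0.55  0.64 -0.38  2.2   0.6   0.4  -0.18]
```

View pics/both.png

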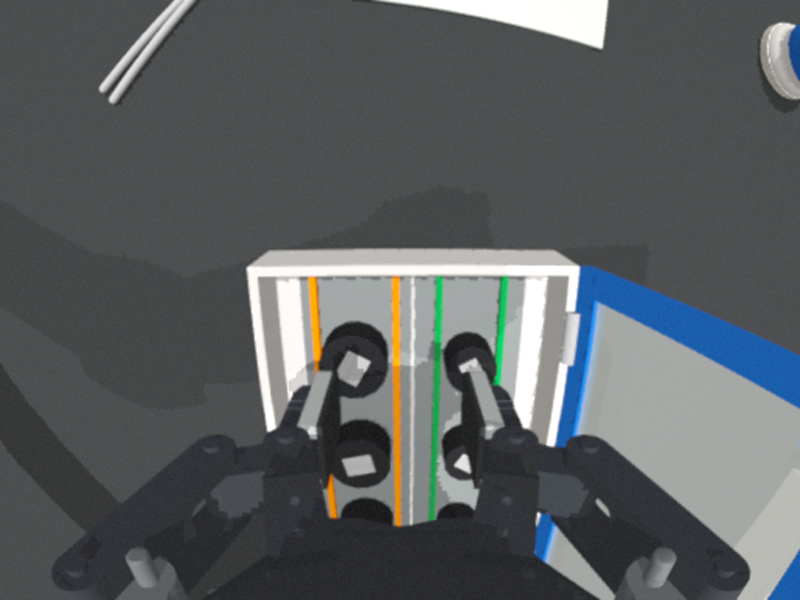

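View pics/scene1.png

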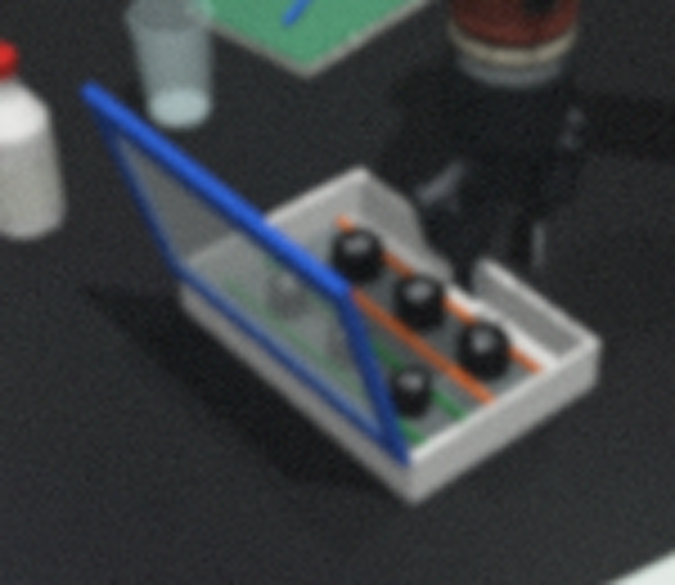

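Both mounts stand in their rows on the floor (`both` shows them at (355,358) and (468,362), between the ribs), and the filed ones are untouched. Next I'll push the lid shut from behind along the hinge arc.

Run:
```python
from h import *
H=np.array([.5680,-.1214]); q=quat(.145); r=.165
def tcp(th,t=.008):
    x=-r*np.cos(th)+t*np.sin(th); z=.042+r*np.sin(th)+t*np.cos(th)
    return [*(H+(x+.011)*cx),z+.073]
path=[tcp(t) for t in np.arange(1.95,-.001,-.0975)]
assert all(arm.ik(p,q) is not None for p in path)
s=[*(H+.098*cx),.37]
arm.line_to([.46,-.03,.37],.3); arm.move_gripper(0.0); arm.movep(s,q)
arm.line_to([s[0],s[1],path[0][2]],.15); f0=np.array(arm.read_ft_force()); print(arm.read_tool_pos(),f0)
out=[]
for p in path:
    arm.line_to(p,.09); f=np.array(arm.read_ft_force())-f0; out.append(np.round(f,1))
    if np.linalg.norm(f)>30: print("STOP",p); break
print(*out[::2],sep="\n")
if np.linalg.norm(f)<=30:
    z=p[2]
    while f[2]<10 and z>.115:
        z-=.001; arm.line_to([p[0],p[1],z],.03); f=np.array(arm.read_ft_force())-f0
    print("end",z,f)
    arm.pause(.2)
print(arm.read_tool_pos(),arm.read_time())
cv2.imwrite("pics/scene2.png",cv2.resize(snapshot("scene")[100:230,160:310],None,fx=4.5,fy=4.5,interpolation=cv2.INTER_CUBIC))
```

```text
[ 0.66556964 -0.10728129  0.26664011] [-0.29341201 -0.01216253  0.16656986]
[ 1.1  0.2 -0.4]
[-0.3  0.8 -0.4]
[0.5 0.3 0.3]
[ 1.  -0.1 -0.5]
[0.1 0.6 0.6]
[ 0.2 -1.   0. ]
[ 0.5  0.2 -1.1]
[0.4 0.3 0.8]
[ 0.9 -0.5  0.6]
[-0.9 -0.5 -0.2]
[ 1.1  0.7 -0.3]
end 0.12100000000000025 [-2.62921407 -0.71043772 14.96136546]
[ 0.4157316  -0.1436495   0.12246951] 31.55
```

View pics/scene2.png

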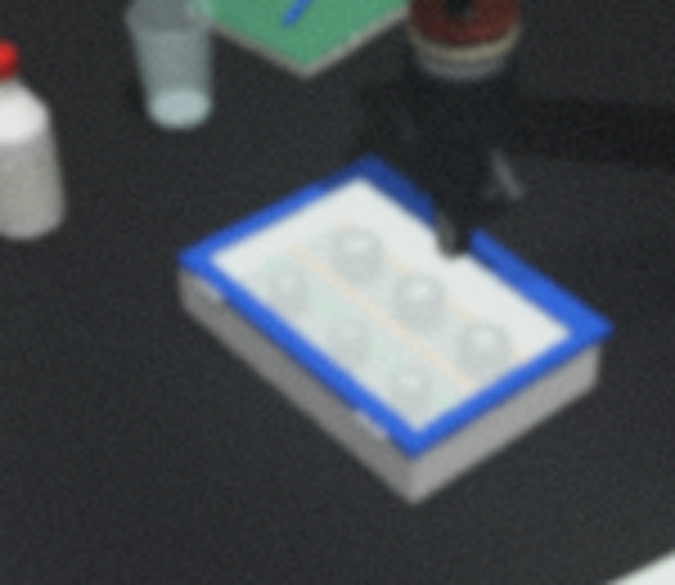

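The lid lies flat on the rim, pressed with 15 N at the shut height (fingertip at 49.5 mm against 50 expected), and all six mounts show through the pane. I'll retreat and hand in.

Run:
```python
from h import *
p=arm.read_tool_pos(); arm.line_to([p[0],p[1],.25],.15); arm.pause(.5); print(arm.read_ft_force(),arm.read_time())
print(ticket.finish_job())
```

```text
[-0.19691099 -0.58454069  0.30906199] 33.1083
the job is handed in; nothing more can be done
None
```

Both mounts are standing in their rows (40 mm in the orange, 30 mm in the green), the lid is shut without slamming, and the job was handed in at 33 s; the hand-in call gave no verdict.

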